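# Find the loaded jar and tray it

## Robot

A 6-joint arm with a two-finger parallel gripper is mounted at the origin on a cart in front of the work surface, level with it; the furniture and walls round the work are solid. World frame = base frame: x ahead of the robot, y to its left, z up, the work surface at z = 0. Lengths are in m, angles in rad, forces in N, time in s.
With the tool pointing down it reaches from about 0.25 to 0.725 m from the base axis. Payload 4 kg.
Tool frame: the origin (TCP) lies midway between the tips of the shut fingers; the grasp point (between the pads) lies 19 mm behind it; z points along the fingers, y is the line along which they close (so a half turn about z gives the same grasp; the last joint's range is limited). The gripper opens to 85 mm and grips with 20 to 120 N. Pads are 22 mm wide; open, the fingers measure 114 mm over their backs; the gripper's body (76 mm by 85 mm) begins 54 mm behind the grasp point. The pads swing forward as they close: fully open they stand 13 mm farther back than shut.
Start: joints at [1.104, 0.241, 0.005, 1.335, 0, 1.571], TCP at [0.225, 0.447, 0.231] pointing down, gripper open.
Joint ranges: [-2.72, 2.72], [-1.05, 1.87], [-1.09, 1.28], [-1.99, 2.15], [-1.42, 1.44], [-3.14, 3.14]. Speed limits (rad/s): [2.79, 2.79, 3.14, 3.14, 3.14, 3.14].

## Interface

Orientations are given as a unit quaternion [x, y, z, w].
In Python, from workcell import bot gives the robot as it stands.
- The arm moves only by the tool move_arm, never from a script. Its argument "motion" is a list of rows, each an object of numbers: "x", "y", "z": the shift along the tool's x, y, z in cm; "yaw": the turn about the tool's z in degrees. A call has 1 to 20 rows; each row is the pose to reach, as a shift and turn from the pose commanded when the call began, along the tool's axes at that moment; what a row does not reach only later rows make up. A row lasts 1/8 s, in which the tool goes at most 62.5 mm and 10.7 degrees, less where a joint would pass 70% of its speed; a pose out of reach is approached as far as the arm can. A call with a gripper value outside its range is refused whole. "gripper" is the opening, from -1 (shut) to 1 (fully open), set as the call begins (left out, the last holds). The fingers move at their own pace and stop on an object; the grip force is fixed at half the most. Time passes only in rows, so rows that repeat a pose let the fingers close. It gives the time, the measured TCP pose, the force, the opening and the grip force at its end, in the units of the state.
- bot.get_obs(): the state, without advancing time (a new reading comes with each control period).
- bot.camera(name): name is "side" or "top"; returns the picture (384x512x3 uint8, blue, green, red); there is no depth.
- bot.camera_model(name): a dict with "K" (3x3 intrinsics, pixels), "world_from_camera" (4x4, takes a point from camera to world coordinates). Camera axes: x right, y down, z forward; pixel columns grow to the right and rows downward; lengths in m; the calibration is good to about 2 mm. A picture is of the moment at which its call begins. camera_model takes no time and is no camera call.
- bot.job_done(): hands the job in; it is judged then, once.
Trained networks look in the newest picture that a camera, given by its name, has taken for a name from the list of things; names that differ only in an ending like _2 or _b are one class to them, and where a whole thing is asked for, a point or a joint stands for the part that bears it (a point fixed in the world has none). Each returns a list of dicts, best first, with "score" (0 to 1); they miss things now and then, are a little off and sometimes report something else, mostly with a low value. They report only what shows in the picture. A call takes as long as a camera call. They do not tell look-alikes from the thing itself.
- bot.cut_out(camera, name): "mask" (384x512 bool, what is visible of it) and "centre" ([row, column] in pixels, amid what is visible of it).
The state is a dict: "clock": time; "joint_pos": joint angles; "joint_vel": joint speeds; "tau": joint torques, N m; "eef_pos": TCP position; "tool_rot": TCP orientation; "ft_force": force on the tool from outside, world axes, zero at the start; "ft_torque": the same for the moment, N m; "grip_width": finger opening in m; "grasp_force": force on a finger pad.
Only numpy, scipy, OpenCV 4.12 (cv2) and the standard library are available. Lean on these libraries where they do the work, as an engineer would, in place of code of your own. Each camera call takes 0.05 s, during which the arm holds its last target. There are 200 camera calls.

## Task

Three identical white jars with blue caps stand in the open between the balance and the red tray; one still holds a heavy steel slug and the other two are empty. Feel which jar is the heavy one by lifting, and stand it upright on the floor of the red tray, setting it down gently; leave the empty jars standing where they were.

Things in the scene. Friction and masses are not known exactly. Their poses are not given: they have to be found in the camera images.
- jar_p_mid (a point): one of three look-alike round white screw-top jars with a blue cap, 42 mm in diameter and 62 mm tall, cap included, standing upright on the bench between the balance and the tray; the point is its centre, 31 mm above its underside, z up along the jar. One of the three (which one cannot be seen) holds a steel slug and weighs about 500 g; the other two are empty, about 70 g each. Straight-sided, can be gripped across its diameter at mid-height.
- jar_q_mid (a point): one of three look-alike round white screw-top jars with a blue cap, 42 mm in diameter and 62 mm tall, cap included, standing upright on the bench between the balance and the tray; the point is its centre, 31 mm above its underside, z up along the jar. One of the three (which one cannot be seen) holds a steel slug and weighs about 500 g; the other two are empty, about 70 g each. Straight-sided, can be gripped across its diameter at mid-height.
- jar_r_mid (a point): one of three look-alike round white screw-top jars with a blue cap, 42 mm in diameter and 62 mm tall, cap included, standing upright on the bench between the balance and the tray; the point is its centre, 31 mm above its underside, z up along the jar. One of the three (which one cannot be seen) holds a steel slug and weighs about 500 g; the other two are empty, about 70 g each. Straight-sided, can be gripped across its diameter at mid-height.
- tray: fixed red plastic tray, 294 mm (its x) by 199 mm (its y) outside, with sloping walls 45 mm high all round; its floor lies 7 mm above the bench and is flat over 240 mm by 150 mm. Origin: centre of its underside, z up. An empty glass petri dish (61 mm wide, 15 mm high) lies in the half farther from the robot, 80 mm from the tray's centre along its +x; the half nearer to the robot (-x) is empty.
Not all that is in view belongs to the job. What is shaped like the part that bears jar_p_mid but pink or turquoise is not meant.

How it is judged:
At the end, for the whole second after the job is handed in: The heavy jar (over 2.5 N on the tray) stands within 10 degrees of upright on the tray's floor (centre within 125 mm in x, 85 mm in y of the tray's, 30 to 48 mm above its underside); the empty jars stand as upright within 50 mm of where they started; all at rest (((x of jar_p_mid in the frame of tray between -0.125 and 0.125 m and y of jar_p_mid in the frame of tray between -0.085 and 0.085 m and z of jar_p_mid in the frame of tray between 0.03 and 0.048 m and contact force between jar_p and tray above 2.5 N and distance of each of jar_q_mid, jar_r_mid from where it was at the start of the episode below 0.05 m) or (x of jar_q_mid in the frame of tray between -0.125 and 0.125 m and y of jar_q_mid in the frame of tray between -0.085 and 0.085 m and z of jar_q_mid in the frame of tray between 0.03 and 0.048 m and contact force between jar_q and tray above 2.5 N and distance of each of jar_p_mid, jar_r_mid from where it was at the start of the episode below 0.05 m) or (x of jar_r_mid in the frame of tray between -0.125 and 0.125 m and y of jar_r_mid in the frame of tray between -0.085 and 0.085 m and z of jar_r_mid in the frame of tray between 0.03 and 0.048 m and contact force between jar_r and tray above 2.5 N and distance of each of jar_p_mid, jar_q_mid from where it was at the start of the episode below 0.05 m)) and angle between each of jar_p_mid, jar_q_mid, jar_r_mid's own z axis and vertical below 0.17 rad and linear speed of each of jar_p, jar_q, jar_r below 0.02 m/s); the robot touches nothing.
It fails at once if a jar drops into the tray (from more than about 20 mm, so that it moves at over 0.6 m/s just above the floor) ((x of jar_p_mid in the frame of tray between -0.125 and 0.125 m and y of jar_p_mid in the frame of tray between -0.085 and 0.085 m and z of jar_p_mid in the frame of tray below 0.06 m and linear speed of jar_p above 0.6 m/s) or (x of jar_q_mid in the frame of tray between -0.125 and 0.125 m and y of jar_q_mid in the frame of tray between -0.085 and 0.085 m and z of jar_q_mid in the frame of tray below 0.06 m and linear speed of jar_q above 0.6 m/s) or (x of jar_r_mid in the frame of tray between -0.125 and 0.125 m and y of jar_r_mid in the frame of tray between -0.085 and 0.085 m and z of jar_r_mid in the frame of tray below 0.06 m and linear speed of jar_r above 0.6 m/s)).
It also fails if it takes over 67 s, if anything falls off the work surface, if the arm or the gripper's body presses on something with over 40 N, if the wrist force passes 120 N, or if a joint passes its speed limit or range.

## Working session

There is one attempt and no reset: what is moved stays moved. The work goes in short steps, Python scripts to look and compute and a tool call to move; the robot and the scene stay as the last step left them, time stands still between calls to the robot, and variables do not carry over. Pictures are saved under pics/ and viewed, at most 10 in all, crops included, and the job is handed in when it is done.

Besides the shell and the picture viewer there is one more tool, called after "Emit:" as a command line: name --argument value ..., lists and objects as JSON in quotes. move_arm: Moves the arm, as the interface text tells. Its arguments: {"type":"object","properties":{"motion":{"type":"array"},"gripper":{"type":"number"}},"required":["motion"]}

```bash
mkdir -p pics
cat > h.py <<'E'
from workcell import bot
import numpy as np, cv2
def ray(cam,r,c,z):
    m=bot.camera_model(cam);K=np.array(m["K"]);T=np.array(m["world_from_camera"])
    d=T[:3,:3]@np.linalg.solve(K,[c,r,1]);o=T[:3,3]
    return o+d*(z-o[2])/d[2]
E
python3 - <<'E'
from h import *
ims=[bot.camera(n) for n in("top","side")]
cv2.imwrite("pics/top.png",cv2.resize(ims[0],(800,600)));cv2.imwrite("pics/side.png",cv2.resize(ims[1],(800,600)))
for cam in("top","side"):
    T=np.array(bot.camera_model(cam)["world_from_camera"]);print(cam,T[:3,3].round(3),T[:3,2].round(2))
    for n,z in(("jar_p_mid",.031),("tray",.02)):
        for d in bot.cut_out(cam,n):
            r,c=d["centre"];print(n,round(d["score"],2),np.round([r,c]),d["mask"].sum(),ray(cam,r,c,z).round(3))
o=bot.get_obs();print({k:np.round(v,3) for k,v in o.items()})
E
```

```text
top [0.422 0.025 1.171] [ 0.03 -0.01 -1.  ]
jar_p_mid 0.76 [210. 258.] 153 [ 0.381 -0.003  0.031]
jar_p_mid 0.67 [178. 263.] 192 [ 0.472 -0.016  0.031]
jar_p_mid 0.6 [149. 259.] 166 [ 0.558 -0.003  0.031]
tray 0.74 [159. 359.] 7031 [ 0.535 -0.293  0.02 ]
tray 0.24 [152. 202.] 190 [0.545 0.164 0.02 ]
side [0.654 1.056 0.936] [-0.13 -0.76 -0.63]
jar_p_mid 0.89 [192. 290.] 318 [0.384 0.003 0.031]
jar_p_mid 0.86 [199. 232.] 282 [0.558 0.006 0.031]
jar_p_mid 0.71 [191. 260.] 306 [ 0.47  -0.013  0.031]
jar_p_mid 0.33 [266. 284.] 456 [0.462 0.284 0.031]
tray 0.64 [143. 230.] 3205 [ 0.525 -0.299  0.02 ]
{'clock': np.float64(0.3), 'joint_pos': array([1.104, 0.241, 0.005, 1.335, 0.   , 1.571]), 'joint_vel': array([-0.001, -0.002,  0.003, -0.001, -0.001, -0.002]), 'tau': array([ 0.0000e+00, -3.7185e+01,  2.5225e+01,  9.0000e-03,  0.0000e+00,
        0.0000e+00]), 'eef_pos': array([0.225, 0.446, 0.231]), 'tool_rot': array([ 0.231,  0.973, -0.   , -0.   ]), 'ft_force': array([ 0.063, -0.172,  0.067]), 'ft_torque': array([ 0.026, -0.032,  0.021]), 'grasp_force': np.float64(0.0), 'grip_width': np.float64(0.086)}
```

View pics/top.png

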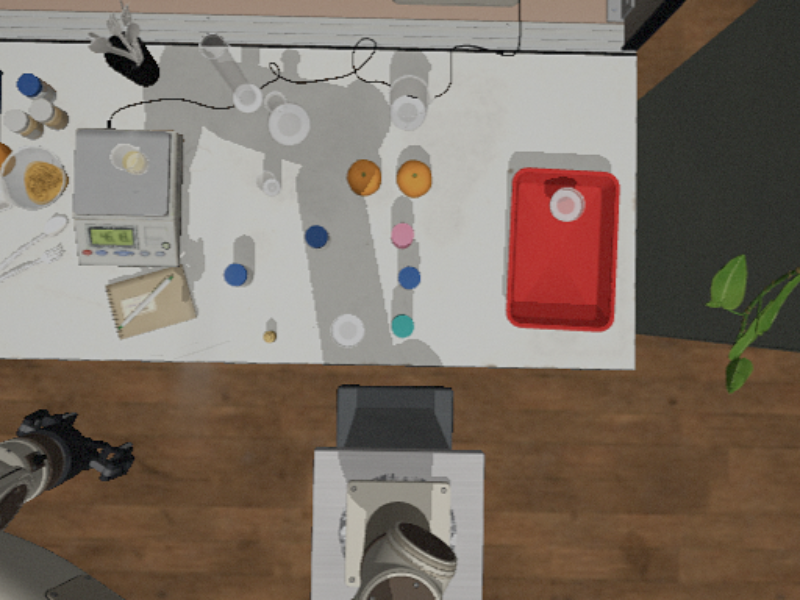

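View pics/side.png

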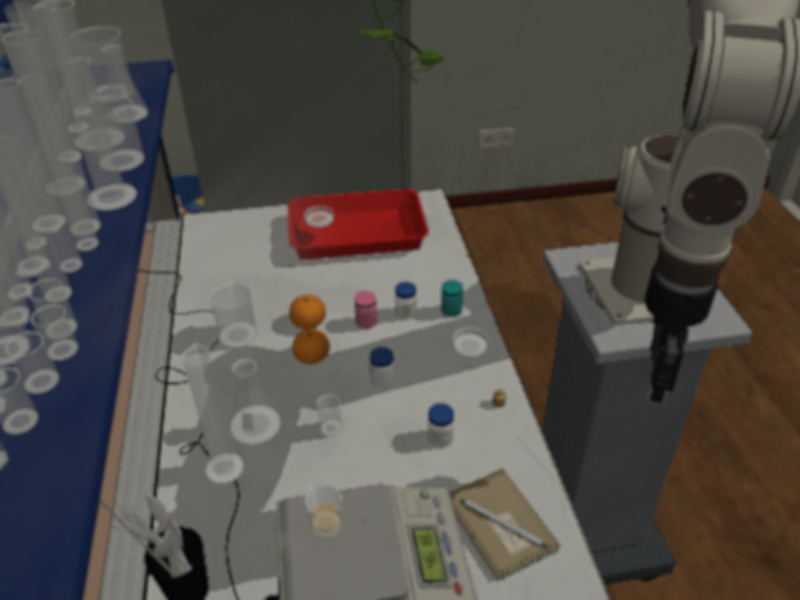

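Run:
```python
from h import *
im=bot.camera("top")
cv2.imwrite("pics/crop.png",cv2.resize(im[110:250,190:340],None,fx=4,fy=4))
from scipy.spatial.transform import Rotation as R
Rt=R.from_quat(bot.get_obs()["tool_rot"]).as_matrix();print(Rt.round(3))
# top cap centroid at cap height (blue), z=.062
hsv=cv2.cvtColor(im,cv2.COLOR_BGR2HSV)
m=cv2.inRange(hsv,(95,90,40),(130,255,255))
n,l,s,c=cv2.connectedComponentsWithStats(m)
for i in range(1,n):
    if s[i,4]>50: print(c[i].round(1),s[i],ray("top",c[i][1],c[i][0],.062).round(3))
t=bot.cut_out("top","tray")[0]["mask"]
r=cv2.minAreaRect(np.argwhere(t)[:,::-1].astype(np.float32));print(r,[ray("top",p[1],p[0],.045).round(3)[:2] for p in cv2.boxPoints(r)],ray("top",r[0][1],r[0][0],.045))
```

```text
[[-0.893  0.45  -0.   ]
 [ 0.45   0.893 -0.   ]
 [ 0.    -0.001 -1.   ]]
[18.5 54. ] [ 11  47  16  15 181] [0.807 0.678 0.062]
[202.3 151.2] [196 144  14  15 157] [0.544 0.157 0.062]
[150.5 175.5] [144 169  14  14 163] [0.473 0.299 0.062]
[261.5 177.3] [255 171  14  14 157] [ 0.474 -0.01   0.062]
((359.7122802734375, 159.700439453125), (70.90373229980469, 104.3042221069336), 2.0095536708831787) [array([ 0.383, -0.185]), array([ 0.681, -0.192]), array([ 0.678, -0.395]), array([ 0.38 , -0.386])] [ 0.52984754 -0.2892997   0.045     ]
```

View pics/crop.png

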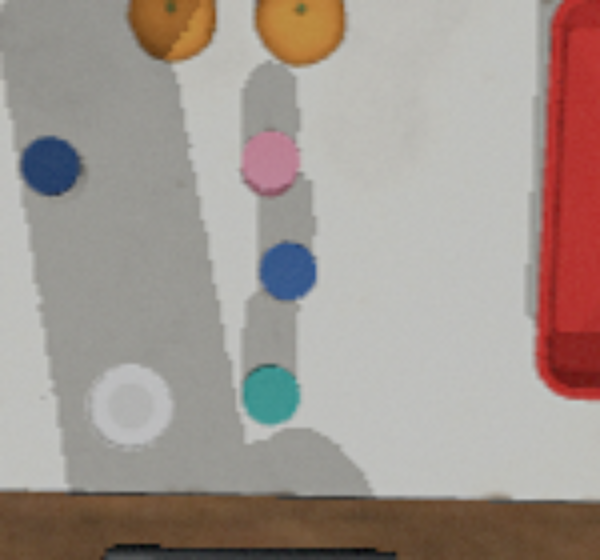

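The three meant jars have blue caps: A (0.473, 0.299) at px (235, 275), B (0.544, 0.157) at px (316, 237) and C (0.474, -0.010) at px (409, 278) in the top view. The pink (402, 235) and turquoise (402, 326) jars are decoys, and C stands between them along x, so I close the fingers along world y. The crop confirms this. The tray centre is about (0.53, -0.29), with the dish in its far half. I start with A.

Emit:
move_arm --motion '[{"x": -4,"y": -0.3,"yaw": -4},{"x": -8,"y": -0.6,"yaw": -8},{"x": -12,"y": -0.8,"yaw": -12},{"x": -16,"y": -1.1,"yaw": -16},{"x": -20,"y": -1.4,"yaw": -20},{"x": -24,"y": -1.7,"yaw": -24,"z": 3},{"x": -28.8,"y": -2,"yaw": -26.8,"z": 6},{"x": -28.8,"y": -2,"yaw": -26.8,"z": 10},{"x": -28.8,"y": -2,"yaw": -26.8,"z": 10},{"x": -28.8,"y": -2,"yaw": -26.8,"z": 10}]' --gripper 1

```text
invalid input at $.motion[0]: expected keys x, y, z, yaw
```

Emit:
move_arm --motion '[{"x": -4,"y": -0.3,"z": 0,"yaw": -4},{"x": -8,"y": -0.6,"z": 0,"yaw": -8},{"x": -12,"y": -0.8,"z": 0,"yaw": -12},{"x": -16,"y": -1.1,"z": 0,"yaw": -16},{"x": -20,"y": -1.4,"z": 0,"yaw": -20},{"x": -24,"y": -1.7,"z": 3,"yaw": -24},{"x": -28.8,"y": -2,"z": 6,"yaw": -26.8},{"x": -28.8,"y": -2,"z": 10,"yaw": -26.8},{"x": -28.8,"y": -2,"z": 10,"yaw": -26.8},{"x": -28.8,"y": -2,"z": 10,"yaw": -26.8}]' --gripper 1

```text
clock: 1.65
eef_pos: [0.4735, 0.2997, 0.1326]
tool_rot: [-0.001, 1.0, 0.0, 0.001]
ft_force: [-0.7, 0.5, 1.2]
grip_width: 0.0856
grasp_force: 0.0
```

Run:
```python
from h import *
from scipy.spatial.transform import Rotation as R
o=bot.get_obs();print(o["clock"],o["eef_pos"].round(4),o["joint_pos"].round(3),R.from_quat(o["tool_rot"]).as_matrix().round(3),o["ft_force"].round(2))
```

```text
1.65 [0.4735 0.2997 0.1326] [ 0.564  0.417 -0.008  1.144  0.     0.563] [[-1.    -0.002  0.001]
 [-0.002  1.     0.001]
 [-0.001  0.001 -1.   ]] [-0.65  0.49  1.22]
```

Emit:
move_arm --motion '[{"x": 0,"y": 0,"z": 3,"yaw": 0},{"x": 0,"y": 0,"z": 6,"yaw": 0},{"x": 0,"y": 0,"z": 9,"yaw": 0},{"x": 0,"y": 0,"z": 11,"yaw": 0},{"x": 0,"y": 0,"z": 12,"yaw": 0},{"x": 0,"y": 0,"z": 12,"yaw": 0}]'

```text
clock: 2.4
eef_pos: [0.4735, 0.2998, 0.0122]
tool_rot: [-0.001, 1.0, 0.0, 0.001]
ft_force: [0.2, 0.9, 0.5]
grip_width: 0.0852
grasp_force: 0.0
```

Emit:
move_arm --motion '[{"x": 0,"y": 0,"z": 0,"yaw": 0},{"x": 0,"y": 0,"z": 0,"yaw": 0},{"x": 0,"y": 0,"z": 0,"yaw": 0},{"x": 0,"y": 0,"z": 0,"yaw": 0},{"x": 0,"y": 0,"z": 0,"yaw": 0},{"x": 0,"y": 0,"z": 0,"yaw": 0},{"x": 0,"y": 0,"z": 0,"yaw": 0},{"x": 0,"y": 0,"z": 0,"yaw": 0}]' --gripper -1

```text
clock: 3.4
eef_pos: [0.4741, 0.2996, 0.0124]
tool_rot: [-0.0, 1.0, 0.001, 0.001]
ft_force: [-1.2, -0.0, 7.0]
grip_width: 0.0411
grasp_force: 60.4
```

Emit:
move_arm --motion '[{"x": 0,"y": 0,"z": -0.5,"yaw": 0},{"x": 0,"y": 0,"z": -1,"yaw": 0},{"x": 0,"y": 0,"z": -1.5,"yaw": 0},{"x": 0,"y": 0,"z": -2,"yaw": 0},{"x": 0,"y": 0,"z": -2,"yaw": 0},{"x": 0,"y": 0,"z": -2,"yaw": 0},{"x": 0,"y": 0,"z": -2,"yaw": 0},{"x": 0,"y": 0,"z": -2,"yaw": 0}]'

```text
clock: 4.4
eef_pos: [0.4731, 0.2989, 0.0311]
tool_rot: [-0.0, 1.0, -0.0, -0.0]
ft_force: [1.2, 0.5, -1.5]
grip_width: 0.041
grasp_force: 60.5
```

The force reads -1.5 N, far from the -4.9 N a heavy jar would give, so A is empty. I put it back.

Emit:
move_arm --motion '[{"x": 0,"y": 0,"z": 0.5,"yaw": 0},{"x": 0,"y": 0,"z": 1,"yaw": 0},{"x": 0,"y": 0,"z": 1.5,"yaw": 0},{"x": 0,"y": 0,"z": 1.8,"yaw": 0},{"x": 0,"y": 0,"z": 2,"yaw": 0},{"x": 0,"y": 0,"z": 2,"yaw": 0},{"x": 0,"y": 0,"z": 2,"yaw": 0}]'

```text
clock: 5.28
eef_pos: [0.4729, 0.2989, 0.0124]
tool_rot: [-0.0, 1.0, -0.0, -0.0]
ft_force: [-2.7, -1.9, 8.0]
grip_width: 0.0409
grasp_force: 61.2
```

Emit:
move_arm --motion '[{"x": 0,"y": 0,"z": 0,"yaw": 0},{"x": 0,"y": 0,"z": 0,"yaw": 0},{"x": 0,"y": 0,"z": 0,"yaw": 0},{"x": 0,"y": 0,"z": 0,"yaw": 0},{"x": 0,"y": 0,"z": 0,"yaw": 0},{"x": 0,"y": 0,"z": 0,"yaw": 0},{"x": 0,"y": 0,"z": -2,"yaw": 0},{"x": 0,"y": 0,"z": -5,"yaw": 0},{"x": 0,"y": 0,"z": -9,"yaw": 0},{"x": 0,"y": 0,"z": -12,"yaw": 0},{"x": 0,"y": 0,"z": -12,"yaw": 0}]' --gripper 1

```text
clock: 6.65
eef_pos: [0.4751, 0.3002, 0.1343]
tool_rot: [-0.0, 1.0, 0.002, 0.003]
ft_force: [-0.6, 0.1, 0.1]
grip_width: 0.0852
grasp_force: 0.0
```

Emit:
move_arm --motion '[{"x": -1.5,"y": -3,"z": 0,"yaw": 0},{"x": -3,"y": -6,"z": 0,"yaw": 0},{"x": -5,"y": -10,"z": 0,"yaw": 0},{"x": -7.1,"y": -14.2,"z": 0,"yaw": 0},{"x": -7.1,"y": -14.2,"z": 0,"yaw": 0},{"x": -7.1,"y": -14.2,"z": 0,"yaw": 0}]'

```text
clock: 7.4
eef_pos: [0.5435, 0.1569, 0.13]
tool_rot: [-0.0, 1.0, -0.0, -0.001]
ft_force: [-1.0, -0.3, 0.2]
grip_width: 0.0852
grasp_force: 0.0
```

Over B (0.544, 0.157).

Emit:
move_arm --motion '[{"x": 0,"y": 0,"z": 3,"yaw": 0},{"x": 0,"y": 0,"z": 6,"yaw": 0},{"x": 0,"y": 0,"z": 9,"yaw": 0},{"x": 0,"y": 0,"z": 11,"yaw": 0},{"x": 0,"y": 0,"z": 11.8,"yaw": 0},{"x": 0,"y": 0,"z": 11.8,"yaw": 0}]'

```text
clock: 8.15
eef_pos: [0.5436, 0.1578, 0.0129]
tool_rot: [-0.001, 1.0, -0.0, -0.001]
ft_force: [-0.4, -0.7, 0.6]
grip_width: 0.0854
grasp_force: 0.0
```

Emit:
move_arm --motion '[{"x": 0,"y": 0,"z": 0,"yaw": 0},{"x": 0,"y": 0,"z": 0,"yaw": 0},{"x": 0,"y": 0,"z": 0,"yaw": 0},{"x": 0,"y": 0,"z": 0,"yaw": 0},{"x": 0,"y": 0,"z": 0,"yaw": 0},{"x": 0,"y": 0,"z": 0,"yaw": 0},{"x": 0,"y": 0,"z": 0,"yaw": 0},{"x": 0,"y": 0,"z": 0,"yaw": 0}]' --gripper -1

```text
clock: 9.15
eef_pos: [0.5452, 0.1575, 0.0144]
tool_rot: [-0.0, 1.0, 0.0, 0.001]
ft_force: [-0.8, 1.5, 6.5]
grip_width: 0.0407
grasp_force: 61.1
```

Emit:
move_arm --motion '[{"x": 0,"y": 0,"z": -0.5,"yaw": 0},{"x": 0,"y": 0,"z": -1,"yaw": 0},{"x": 0,"y": 0,"z": -1.5,"yaw": 0},{"x": 0,"y": 0,"z": -2,"yaw": 0},{"x": 0,"y": 0,"z": -2,"yaw": 0},{"x": 0,"y": 0,"z": -2,"yaw": 0},{"x": 0,"y": 0,"z": -2,"yaw": 0},{"x": 0,"y": 0,"z": -2,"yaw": 0}]'

```text
clock: 10.15
eef_pos: [0.5442, 0.157, 0.0331]
tool_rot: [-0.0, 1.0, -0.0, -0.0]
ft_force: [-0.7, 0.3, -4.6]
grip_width: 0.0408
grasp_force: 61.1
```

B reads -4.6 N, so it is the heavy one. I lift it high and carry it to the tray.

Emit:
move_arm --motion '[{"x": 0,"y": 0,"z": -2,"yaw": 0},{"x": 0,"y": 0,"z": -4,"yaw": 0},{"x": 0,"y": 0,"z": -7,"yaw": 0},{"x": 0,"y": 0,"z": -10,"yaw": 0},{"x": 0,"y": 0,"z": -12,"yaw": 0},{"x": 0,"y": 0,"z": -12,"yaw": 0},{"x": 0,"y": 0,"z": -12,"yaw": 0},{"x": 0,"y": 0,"z": -12,"yaw": 0}]'

```text
clock: 11.15
eef_pos: [0.5433, 0.1568, 0.1517]
tool_rot: [-0.0, 1.0, -0.0, -0.001]
ft_force: [0.6, 0.4, -6.4]
grip_width: 0.0405
grasp_force: 61.5
```

Emit:
move_arm --motion '[{"x": 0,"y": -1.5,"z": 0,"yaw": 0},{"x": 0.5,"y": -4,"z": 0,"yaw": 0},{"x": 1,"y": -7,"z": 0,"yaw": 0},{"x": 1.6,"y": -10,"z": 0,"yaw": 0},{"x": 2.1,"y": -13,"z": 0,"yaw": 0},{"x": 2.6,"y": -16,"z": 0,"yaw": 0},{"x": 3.1,"y": -19,"z": 0,"yaw": 0},{"x": 3.6,"y": -22,"z": 0,"yaw": 0},{"x": 4.1,"y": -25,"z": 0,"yaw": 0},{"x": 4.6,"y": -28,"z": 0,"yaw": 0},{"x": 5.1,"y": -31,"z": 0,"yaw": 0},{"x": 5.6,"y": -34,"z": 0,"yaw": 0},{"x": 6.1,"y": -37,"z": 0,"yaw": 0},{"x": 6.6,"y": -40,"z": 0,"yaw": 0},{"x": 7.1,"y": -42.5,"z": 0,"yaw": 0},{"x": 7.4,"y": -44,"z": 0,"yaw": 0},{"x": 7.4,"y": -44.6,"z": 0,"yaw": 0},{"x": 7.4,"y": -44.6,"z": 0,"yaw": 0},{"x": 7.4,"y": -44.6,"z": 0,"yaw": 0}]'

```text
clock: 13.52
eef_pos: [0.4709, -0.2881, 0.1532]
tool_rot: [-0.001, 1.0, 0.0, -0.0]
ft_force: [-0.1, 0.4, -5.4]
grip_width: 0.0409
grasp_force: 61.8
```

Run:
```python
from h import *
im=[cv2.resize(bot.camera(n)[y:y+192,x:x+200],(400,384)) for n,y,x in(("top",60,250),("side",60,150))]
cv2.imwrite("pics/carry.png",np.hstack(im));o=bot.get_obs();print(o["clock"],o["eef_pos"].round(4),o["joint_pos"].round(2),o["ft_force"].round(2))
```

```text
13.625 [ 0.471  -0.2881  0.1533] [-0.55  0.39  0.    1.19  0.   -0.55] [-0.16  0.52 -5.91]
```

View pics/carry.png

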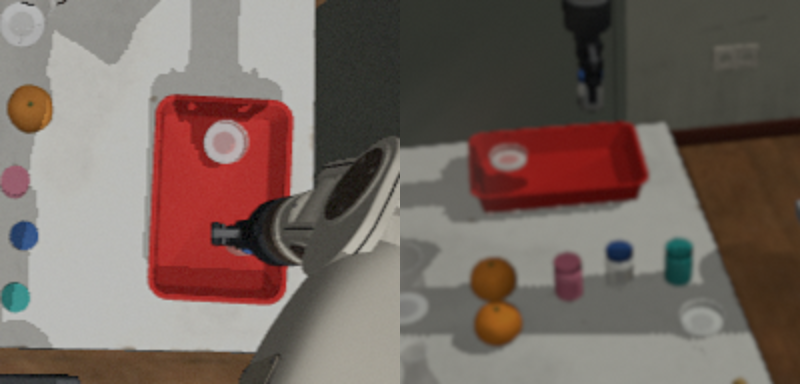

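The jar hangs upright over the near half of the tray, clear of the dish. The floor should be met at TCP z of about 0.020, so I lower it 13.2 cm and ease off near the end.

Emit:
move_arm --motion '[{"x": 0,"y": 0,"z": 2,"yaw": 0},{"x": 0,"y": 0,"z": 5,"yaw": 0},{"x": 0,"y": 0,"z": 8,"yaw": 0},{"x": 0,"y": 0,"z": 10,"yaw": 0},{"x": 0,"y": 0,"z": 11.5,"yaw": 0},{"x": 0,"y": 0,"z": 12.3,"yaw": 0},{"x": 0,"y": 0,"z": 12.8,"yaw": 0},{"x": 0,"y": 0,"z": 13.1,"yaw": 0},{"x": 0,"y": 0,"z": 13.2,"yaw": 0},{"x": 0,"y": 0,"z": 13.2,"yaw": 0},{"x": 0,"y": 0,"z": 13.2,"yaw": 0}]'

```text
clock: 15.0
eef_pos: [0.471, -0.2891, 0.0216]
tool_rot: [-0.0, 1.0, -0.0, 0.0]
ft_force: [-0.7, -0.6, -5.8]
grip_width: 0.0411
grasp_force: 61.8
```

Not touching yet, so I lower it in small steps.

Emit:
move_arm --motion '[{"x": 0,"y": 0,"z": 0.05,"yaw": 0},{"x": 0,"y": 0,"z": 0.1,"yaw": 0},{"x": 0,"y": 0,"z": 0.15,"yaw": 0},{"x": 0,"y": 0,"z": 0.2,"yaw": 0},{"x": 0,"y": 0,"z": 0.2,"yaw": 0},{"x": 0,"y": 0,"z": 0.2,"yaw": 0}]'

```text
clock: 15.75
eef_pos: [0.4707, -0.289, 0.0193]
tool_rot: [-0.0, 1.0, 0.0, -0.0]
ft_force: [-0.6, 0.3, -4.5]
grip_width: 0.0409
grasp_force: 61.8
```

Emit:
move_arm --motion '[{"x": 0,"y": 0,"z": 0.05,"yaw": 0},{"x": 0,"y": 0,"z": 0.1,"yaw": 0},{"x": 0,"y": 0,"z": 0.15,"yaw": 0},{"x": 0,"y": 0,"z": 0.2,"yaw": 0},{"x": 0,"y": 0,"z": 0.2,"yaw": 0},{"x": 0,"y": 0,"z": 0.2,"yaw": 0}]'

```text
clock: 16.5
eef_pos: [0.4709, -0.289, 0.0191]
tool_rot: [-0.001, 1.0, -0.0, 0.0]
ft_force: [-4.8, 2.7, 9.8]
grip_width: 0.0408
grasp_force: 63.1
```

The jar is on the floor. I release it and rise, still inside the tray's clearances.

Emit:
move_arm --motion '[{"x": 0,"y": 0,"z": 0,"yaw": 0},{"x": 0,"y": 0,"z": 0,"yaw": 0},{"x": 0,"y": 0,"z": 0,"yaw": 0},{"x": 0,"y": 0,"z": 0,"yaw": 0},{"x": 0,"y": 0,"z": 0,"yaw": 0},{"x": 0,"y": 0,"z": 0,"yaw": 0},{"x": 0,"y": 0,"z": -2,"yaw": 0},{"x": 0,"y": 0,"z": -5,"yaw": 0},{"x": 0,"y": 0,"z": -9,"yaw": 0},{"x": 0,"y": 0,"z": -13,"yaw": 0},{"x": 0,"y": 0,"z": -17,"yaw": 0},{"x": 8,"y": 0,"z": -19,"yaw": 0},{"x": 12,"y": 0,"z": -19,"yaw": 0},{"x": 16,"y": 0,"z": -19,"yaw": 0},{"x": 16,"y": 0,"z": -19,"yaw": 0},{"x": 16,"y": 0,"z": -19,"yaw": 0}]' --gripper 0.6

```text
clock: 18.5
eef_pos: [0.3113, -0.2895, 0.2077]
tool_rot: [-0.0, 1.0, -0.0, 0.001]
ft_force: [0.2, 0.4, 0.5]
grip_width: 0.0681
grasp_force: 0.0
```

Run:
```python
from h import *
im=[cv2.resize(i,(400,300)) for i in(bot.camera("top"),bot.camera("side"))]
cv2.imwrite("pics/end.png",np.hstack(im))
for cam in("top","side"):
    for d in bot.cut_out(cam,"jar_p_mid"):
        r,c=d["centre"];print(cam,round(d["score"],2),np.round([r,c]),ray(cam,r,c,.035).round(3))
```

```text
top 0.69 [210. 257.] [0.381 0.    0.035]
top 0.67 [151. 259.] [ 0.549 -0.003  0.035]
top 0.61 [180. 261.] [ 0.468 -0.011  0.035]
side 0.82 [197. 234.] [0.549 0.002 0.035]
side 0.78 [190. 292.] [0.377 0.004 0.035]
side 0.62 [189. 262.] [ 0.464 -0.018  0.035]
```

View pics/end.png

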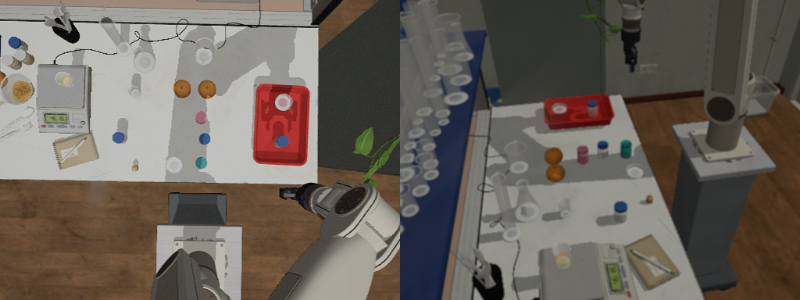

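The jar stands upright in the near half of the tray (top view px about (282, 141)). A (120, 138) and C (204, 139) stand in their places, and the arm is clear.

```bash
python3 -c "
from workcell import bot
print(bot.job_done())"
```

```text
the job is handed in; nothing more can be done
None
```

The heavy jar, found by lifting (about 5 N against about 1 N for the one empty jar I lifted), was set down gently and stands upright in the near half of the red tray; the other two stand where they were, and the job is handed in.

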